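Tare the empty bead cup on the counting scale

ROBOT

A 6-joint arm with a two-finger parallel gripper is mounted at the origin on the work surface. World frame = base frame: x ahead of the robot, y to its left, z up, the work surface at z = 0. Lengths are in m, angles in rad, forces in N, time in s.
With the tool pointing down it reaches from about 0.4 to 0.825 m from the base axis. Payload 7 kg.
Tool frame: the origin (TCP) lies midway between the tips of the shut fingers; the grasp point (between the pads) lies 19 mm behind it (bot.tcp_to_grasp is the distance from the TCP to the grasp point, in m); z points along the fingers, y is the direction in which the jaws open and shut (so a half turn about z gives the same grasp; the last joint's range is limited). The gripper opens to 88 mm and grips with 3 to 60 N. Pads are 19 mm wide; open, the fingers measure 130 mm over their backs; the gripper's body (78 mm by 193 mm) begins 47 mm behind the grasp point.
Start: joints at [-0.946, 0.359, 0.012, 0, -1.224, -0.288], TCP at [0.223, -0.637, 0.227] pointing down, gripper open.
Joint ranges: [-3.07, 3.07], [-1.43, 2.12], [-1.02, 1.25], [-3.03, 1.67], [-3.05, -0], [-3.03, 3.03]. Speed limits (rad/s): [2.39, 2.39, 3.01, 3.14, 3.14, 3.14].

INTERFACE

Orientations are given as a 3x3 rotation matrix whose columns are the frame's x, y, z axes.
In Python, from workcell import status, vision, hand_in, bot gives the robot as it stands. The module is installed in compiled form; this text tells all that it offers.
- The arm moves only by the tool arm_command, never from a script. Its argument "increments" is a list that holds one entry, the list of rows, each a list of 7 numbers: the shift along the tool's x, y, z in units of 50 mm (1.0 is 50 mm), then the turn, a rotation vector about the tool's x, y, z in units of 5 degrees (1.0 is 5 degrees), then the closure in counts, from 0 (fully open) to 255 (shut). A call has 1 to 20 rows; each row shifts and turns the commanded pose from where the row before left it, along the tool's axes as they then stand; what a row does not reach is not made up. A row lasts 1/10 s, in which the tool goes at most 50 mm and 8.59 degrees, less where a joint would pass 70% of its speed; a pose out of reach is approached as far as the arm can. A call is refused whole if a number of a shift passes 1 or a number of a turn 1, either way. A call with a gripper value outside its range is refused whole. The fingers move at their own pace and stop on an object; "grip_force" is the grip in N (left out, the last holds). Time passes only in rows, so rows that do not move let the fingers close. It gives the time, the measured TCP pose, the force and the opening at its end, in the units of the state.
- status.observe(): the state, without advancing time (a new reading comes with each control period).
- vision.get_image(name): name is "side" or "top" or "wrist"; returns a dict with "frame" (384x512x3 uint8, red, green, blue), "z_map" (384x512 float32, m along the optical axis (not along the pixel's ray), 0 where there is no reading), "fx", "fy", "cx", "cy" (pixels), "view" (4x4, takes a point from world to camera coordinates); the wrist camera has in their place "tool_from_camera" (4x4, takes a point from camera to tool coordinates, whose origin is the TCP and whose axes are the flange's). Camera axes: x right, y up, looking along -z (the intrinsics and any distortion apply to the point x, -y, -z); pixel columns grow to the right and rows downward; lengths in m; the calibration is good to about 2 mm. A picture is of the moment at which its call begins: read the wrist's pose just before it.
- hand_in(): hands the job in, once; it reports no verdict.
The state is a dict: "t": time; "q": joint angles; "joint_velocities": joint speeds; "joint_efforts": joint torques, N m; "tcp_pos": TCP position; "orientation": TCP orientation; "contact_force": force on the tool from outside, world axes, zero at the start; "moment": the same for the moment, N m; "grip_width": opening from 0.0 (shut) to 1.0 (fully open).
Only numpy, scipy, OpenCV 4.12 (cv2) and the standard library are available. Lean on these libraries where they do the work, as an engineer would, in place of code of your own. Each camera call takes 0.05 s, during which the arm holds its last target.

TASK

Get the bead scale ready for filling the empty cup that stands on its pan: press the round key on the scale's front fully down and let it come back up (that switches it on), then press the long bar-shaped key fully down and let it come back up (that zeroes the cup). Press one key at a time, do not press the square key, and do not shift or tip the cup.

Things in the scene. Friction and masses are not known exactly. Their poses are not given: they have to be found in the camera images.
- round_key_top (a point): Round black key, 32 mm in diameter, in a row of three black keys 75 mm apart on the front of a white bench scale (300 x 290 mm); their order varies. Top face level, 71 mm above the table, 16 mm above the scale's front deck; sprung, 7 mm travel straight down, bottoms out at about 4 N, springs back. Point: centre of the top face, z up, x towards the pan, y along the row.
- bar_key_top (a point): Long bar-shaped black key in the same row, 54 mm along the row (y), 20 mm across (x). Top face level, 71 mm above the table, 16 mm above the scale's front deck; sprung, 7 mm travel straight down, bottoms out at about 4 N, springs back. Point: centre of the top face, z up, x towards the pan, y along the row.
- square_key_top (a point): Square black key in the same row, 30 x 30 mm, not to be pressed. Top face level, 71 mm above the table, 16 mm above the scale's front deck; sprung, 7 mm travel straight down, bottoms out at about 4 N, springs back. Point: centre of the top face, z up, x towards the pan, y along the row.
- cup_center (a point): Empty clear plastic cup loose on the scale's steel pan, 80 mm in diameter, 40 mm tall, about 50 g; point on its axis, half-way up, z along the axis. The pan is 70 mm above the table, the rim 110 mm. The cup stays 90 mm or more from the line of key centres. A glue bottle 150 mm tall, a low bead tub and pliers lie on the table beside the scale.

How it is judged:
On the way, in this order (a step that is already met when the one before it is completed fails the run):
1. the round key is fully down (pushed in more than 5 mm) while the bar key is up (distance of round_key_top from where it was at the start of the episode above 0.005 m and distance of bar_key_top from where it was at the start of the episode below 0.002 m), for 0.05 s.
2. the round key has come back up (within 2 mm) and the bar key is still up (distance of each of round_key_top, bar_key_top from where it was at the start of the episode below 0.002 m), for 0.05 s.
3. the bar key is fully down (pushed in more than 5 mm) while the round key is up (distance of bar_key_top from where it was at the start of the episode above 0.005 m and distance of round_key_top from where it was at the start of the episode below 0.002 m), for 0.05 s.
At the end, for the whole second after the job is handed in: All three keys are back up (within 2 mm of where they started) and the cup stands on the pan, upright within 10 degrees and within 20 mm of where it started (all of step 2 and distance of square_key_top from where it was at the start of the episode below 0.002 m and distance of cup_center from where it was at the start of the episode below 0.02 m and angle between cup_center's own z axis and vertical below 0.17 rad); the robot touches nothing.
It fails at once if the square key is pressed (pushed in more than 3 mm) (distance of square_key_top from where it was at the start of the episode above 0.003 m).
It fails at once if the round key and the bar key are pushed in together (each more than 3 mm) (distance of each of round_key_top, bar_key_top from where it was at the start of the episode above 0.003 m).
It fails at once if the cup is shifted more than 20 mm or tipped more than 10 degrees (not (distance of cup_center from where it was at the start of the episode below 0.02 m and angle between cup_center's own z axis and vertical below 0.17 rad)).
It also fails if it takes over 35 s, if anything falls off the work surface, if the arm or the gripper's body presses on something with over 40 N, if the wrist force passes 120 N, or if a joint passes its speed limit or range.

## Working session

There is one attempt and no reset: what is moved stays moved. The work goes in short steps, Python scripts to look and compute and a tool call to move; the robot and the scene stay as the last step left them, time stands still between calls to the robot, and variables do not carry over. Pictures are saved under pics/ and viewed, and the job is handed in when it is done.

Besides the shell and the picture viewer there is one more tool, called as name(argument=value, ...) on one line, values as JSON. arm_command: Moves the arm, as the interface text tells. Its arguments: {"type":"object","properties":{"increments":{"type":"array","items":{"type":"array","items":{"type":"array","items":{"type":"number"}}}},"grip_force":{"type":"number"}},"required":["increments"]}

```bash
mkdir -p pics; python3 - <<'E'
from workcell import status, vision
import cv2,numpy as np,pickle
s=status.observe();print(s)
d={}
for n in("side","top","wrist"):
    im=vision.get_image(n);d[n]=im
    cv2.imwrite(f"pics/{n}0.png",im["frame"][:,:,::-1])
    print(n,{k:(v if k not in("frame","z_map") else v.shape) for k,v in im.items()})
pickle.dump(d,open("d0.pkl","wb"))
E
```

```text
{'t': 0.0, 'q': array([-9.45885307e-01,  3.59370610e-01,  1.10386430e-02, -3.34025440e-04,
       -1.22410159e+00, -2.88123907e-01]), 'joint_velocities': array([ 3.21947633e-04, -9.42907176e-04, -4.98312451e-05, -1.55122559e-04,
       -1.53595751e-03,  1.72608742e-03]), 'joint_efforts': array([ 6.44206175e-04, -5.82722890e+01,  2.93045729e+01,  6.99727133e+00,
        6.83208142e-03, -1.44741675e-04]), 'tcp_pos': array([ 0.22287392, -0.63661432,  0.22562732]), 'orientation': array([[-9.43858782e-01, -3.30348461e-01, -7.03027412e-04],
       [-3.30349168e-01,  9.43857586e-01,  1.51158834e-03],
       [ 1.64206873e-04,  1.65897045e-03, -9.99998610e-01]]), 'contact_force': array([ 0.35258907, -0.4694101 , -0.50714977]), 'moment': array([ 0.05446714, -0.0072473 , -0.02199753]), 'grip_width': 1.0030422350960417}
side {'frame': (384, 512, 3), 'z_map': (384, 512), 'fx': 376.43698650538056, 'fy': 376.43698650538056, 'cx': 249.15892544399827, 'cy': 196.65185357822256, 'view': array([[-0.71832638, -0.69565871,  0.00813448,  0.47099699],
       [ 0.45588484, -0.461843  ,  0.76083511, -0.348171
[... 348 characters left out ...]
],
       [ 0.9890628 ,  0.02147387,  0.14592343, -0.61360842],
       [-0.14534722, -0.02632067,  0.98903054, -0.84062458],
       [ 0.        ,  0.        ,  0.        ,  1.        ]])}
wrist {'frame': (384, 512, 3), 'z_map': (384, 512), 'fx': 339.7439451665217, 'fy': 339.7439451665217, 'cx': 257.665473432831, 'cy': 195.0851448018994, 'tool_from_camera': array([[ 3.24946964e-04,  9.65188131e-01,  2.61556431e-01,
         6.91115010e-02],
       [ 9.99999918e-01, -3.76923645e-04,  1.48554142e-04,
         2.27006466e-04],
       [ 2.41969498e-04,  2.61556361e-01, -9.65188174e-01,
        -1.57664830e-01],
       [ 0.00000000e+00,  0.00000000e+00,  0.00000000e+00,
         1.00000000e+00]])}
```

View pics/top0.png

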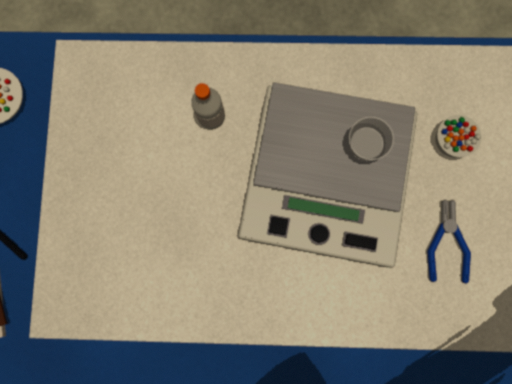

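View pics/side0.png

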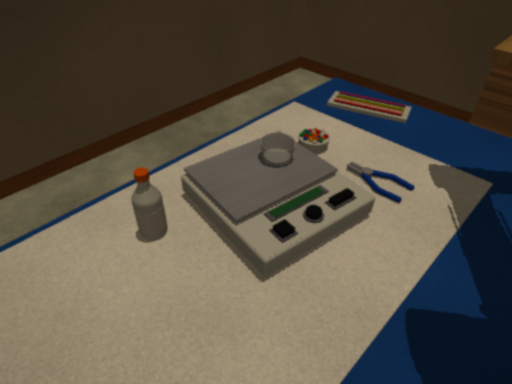

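View pics/wrist0.png

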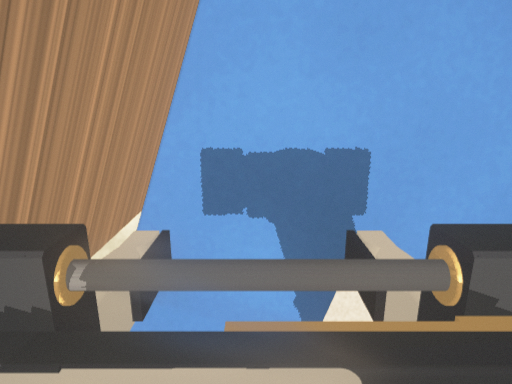

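The top view shows the square key at about (278,226), round at (318,233), bar at (360,241) and the cup at (369,140). The side view agrees on the order. Next I'll measure the keys in both views.

```bash
cat > h.py <<'E'
import numpy as np,cv2,pickle
def cast(im,u,v,z):
    V=im["view"];R=V[:3,:3];t=V[:3,3]
    d=R.T@np.array([(u-im["cx"])/im["fx"],-(v-im["cy"])/im["fy"],-1]);o=-R.T@t
    return o+d*(z-o[2])/d[2]
def depthpt(im,u,v):
    z=float(im["z_map"][int(round(v)),int(round(u))]);V=im["view"]
    c=np.array([(u-im["cx"])/im["fx"]*z,-(v-im["cy"])/im["fy"]*z,-z]);return V[:3,:3].T@(c-V[:3,3])
E
python3 - <<'E'
from h import *
d=pickle.load(open("d0.pkl","rb"))
for n,box in(("top",(255,205,390,260)),("side",(265,180,365,245))):
    im=d[n];g=im["frame"].max(2)
    x0,y0,x1,y1=box
    sub=g[y0:y1,x0:x1]; print(n,np.percentile(sub,[1,5,10,50]))
    for th in(30,45,60):
        m=(sub<th).astype(np.uint8)
        k,l,st,c=cv2.connectedComponentsWithStats(m)
        for i in range(1,k):
            if 40<st[i,4]<900:
                u,v=c[i]+[x0,y0]; print(th,st[i],np.round([u,v],1),np.round(cast(im,u,v,.071),4),"depth",np.round(depthpt(im,u,v),4))
im=d["top"]
print("cup rim",cast(im,369,139,.11), "bottle",cast(im,203,91,.15))
E
```

```text
top [ 20.   22.   33.4 172. ]
30 [ 15  13  17  16 222] [277.9 225.5] [0.5484 0.0244 0.071 ] depth [0.5484 0.0244 0.071 ]
30 [ 56  21  17  16 202] [318.8 233.4] [ 0.536  -0.0488  0.071 ] depth [ 0.5361 -0.049   0.0696]
30 [ 90  30  31  14 280] [360.3 241.2] [ 0.5239 -0.1225  0.071 ] depth [ 0.5239 -0.1223  0.0715]
45 [ 14  12  19  18 264] [278.  225.5] [0.5484 0.0243 0.071 ] depth [0.5484 0.0243 0.0705]
45 [ 56  20  17  18 234] [318.9 233.4] [ 0.536  -0.0489  0.071 ] depth [ 0.5361 -0.0491  0.0696]
45 [ 90  29  31  16 327] [360.1 241.2] [ 0.5238 -0.1222  0.071 ] depth [ 0.5238 -0.1221  0.0715]
60 [ 14  12  19  18 282] [278.  225.5] [0.5483 0.0242 0.071 ] depth [0.5484 0.0242 0.0705]
60 [ 55  20  19  18 260] [318.9 233.4] [ 0.5359 -0.0489  0.071 ] depth [ 0.536  -0.0491  0.0696]
60 [ 89  29  33  16 354] [360.2 241.2] [ 0.5238 -0.1223  0.071 ] depth [ 0.5238 -0.1222  0.0715]
side [ 6.   9.  33.9 93. ]
30 [ 64   9  24  18 218] [340.6 197.4] [ 0.5214 -0.1191  0.071 ] depth [ 0.5202 -0.1166  0.0733]
30 [ 41  26  16  14 177] [313.4 212.4] [ 0.5336 -0.0464  0.071 ] depth [ 0.5323 -0.0442  0.
[... 151 characters left out ...]
7  0.071 ] depth [ 0.5193 -0.1147  0.0746]
45 [ 40  25  17  16 201] [313.4 212.5] [ 0.5334 -0.0461  0.071 ] depth [ 0.5322 -0.0441  0.0731]
45 [  7  40  23  19 271] [283.2 229.3] [0.5453 0.0275 0.071 ] depth [0.5444 0.0288 0.0727]
60 [  4   8  56  32 500] [296.2 202.8] [ 0.5737 -0.0451  0.071 ] depth [ 0.5781 -0.0516  0.0641]
60 [ 62   9  27  20 311] [340.5 198.4] [ 0.5198 -0.1164  0.071 ] depth [ 0.5186 -0.1139  0.0733]
60 [ 39  25  19  18 254] [313.1 213.5] [ 0.5321 -0.0436  0.071 ] depth [ 0.531  -0.0417  0.073 ]
60 [  6  40  25  22 335] [283.1 230.3] [0.5438 0.0295 0.071 ] depth [0.5428 0.0308 0.0726]
cup rim [ 0.70059916 -0.13123176  0.11      ] bottle [0.76865666 0.15804996 0.15      ]
```

Key spacing is 74–75 mm, the heights come out at 71 mm, and the two views agree to about 3 mm. I'll use their mean: round (0.535, -0.048), bar (0.523, -0.121). The cup and bottle are well clear. I'll shut the gripper and turn the jaws along the row first.

arm_command(increments=[[[0, 0, 0, 0, 0, 0.96, 255], [0, 0, 0, 0, 0, 0.96, 255], [0, 0, 0, 0, 0, 0.96, 255], [0, 0, 0, 0, 0, 0.96, 255], [0, 0, 0, 0, 0, 0.96, 255], [0, 0, 0, 0, 0, 0.96, 255], [0, 0, 0, 0, 0, 0, 255], [0, 0, 0, 0, 0, 0, 255]]], grip_force=20)

```text
t: 0.95
tcp_pos: [0.223, -0.637, 0.2263]
orientation: [[-0.987, 0.163, -0.0], [0.163, 0.987, 0.0], [0.0, 0.0, -1.0]]
contact_force: [0.3, 1.0, -0.8]
grip_width: 0.335
```

arm_command(increments=[[[-0.2, 0.7, 0, 0, 0, 0, 255], [-0.2, 0.7, 0, 0, 0, 0, 255], [-0.2, 0.7, 0, 0, 0, 0, 255], [-0.2, 0.7, 0, 0, 0, 0, 255], [-0.2, 0.7, 0, 0, 0, 0, 255], [-0.2, 0.7, 0, 0, 0, 0, 255], [-0.2, 0.7, 0, 0, 0, 0, 255], [-0.2, 0.7, 0, 0, 0, 0, 255], [-0.2, 0.7, 0, 0, 0, 0, 255], [-0.2, 0.7, 0, 0, 0, 0, 255], [-0.2, 0.7, 0, 0, 0, 0, 255], [-0.2, 0.7, 0, 0, 0, 0, 255], [-0.3, 0.7, 0, 0, 0, 0, 255], [-0.3, 0.7, 0, 0, 0, 0, 255], [-0.3, 0.7, 0, 0, 0, 0, 255], [-0.3, 0.7, 0, 0, 0, 0, 255], [-0.3, 0.7, 0, 0, 0, 0, 255], [-0.3, 0.7, 0, 0, 0, 0, 255], [0, 0, 0, 0, 0, 0, 255], [0, 0, 0, 0, 0, 0, 255]]])

```text
t: 2.95
tcp_pos: [0.5342, -0.0497, 0.2262]
orientation: [[-0.987, 0.162, -0.001], [0.162, 0.987, -0.0], [0.001, -0.0, -1.0]]
contact_force: [-0.3, -0.2, -0.5]
grip_width: 0.004
```

```bash
python3 - <<'E'
from workcell import status, vision
from h import *
s=status.observe();im=vision.get_image("wrist")
cv2.imwrite("pics/wrist1.png",im["frame"][:,:,::-1])
T=np.eye(4);T[:3,:3]=s["orientation"];T[:3,3]=s["tcp_pos"]
W=T@im["tool_from_camera"];im["view"]=np.linalg.inv(W)
pickle.dump(im,open("w1.pkl","wb"))
g=im["frame"].max(2);m=(g<50).astype(np.uint8)
k,l,st,c=cv2.connectedComponentsWithStats(m)
for i in range(1,k):
    if st[i,4]>200:print(st[i],c[i].round(1),cast(im,*c[i],.071).round(4),depthpt(im,*c[i]).round(4))
E
```

```text
[318 166  33  31 962] [334.  181.2] [0.5477 0.0218 0.071 ] [0.5476 0.0217 0.0714]
[240 168  32  30 647] [256.1 183.6] [ 0.5382 -0.0512  0.071 ] [ 0.5382 -0.0512  0.0707]
[ 121  225  123   96 7183] [198.7 282.1] [ 0.6309 -0.1261  0.071 ] [ 0.5013 -0.0566  0.3169]
[  272   224   138    91 10878] [335.2 271.8] [0.6419 0.0132 0.071 ] [ 0.5042 -0.0266  0.3159]
[248 291   9  30 262] [252.1 305.1] [ 0.6661 -0.0766  0.071 ] [ 0.5377 -0.0516  0.2719]
[260 291   9  30 228] [263.4 304.8] [ 0.6677 -0.0648  0.071 ] [ 0.5384 -0.0474  0.2716]
[    0   332   512    52 19107] [288.8 353.3] [ 0.7315 -0.0469  0.071 ] [ 0.5108 -0.0392  0.3311]
```

View pics/wrist1.png

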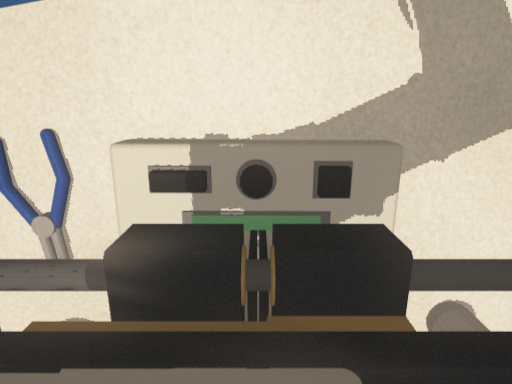

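The wrist view shows the bar at (180,180), round at (256,181) and square at (334,181). It puts the round key at (0.538, -0.051), which agrees, and the jaws are over it. Descending.

arm_command(increments=[[[0, 0, 0.4, 0, 0, 0, 255], [0, 0, 0.6, 0, 0, 0, 255], [0, 0, 0.6, 0, 0, 0, 255], [0, 0, 0.6, 0, 0, 0, 255], [0, 0, 0.4, 0, 0, 0, 255], [0, 0, 0.2, 0, 0, 0, 255], [0, 0, 0, 0, 0, 0, 255], [0, 0, 0, 0, 0, 0, 255]]])

```text
t: 3.8
tcp_pos: [0.5347, -0.0508, 0.0875]
orientation: [[-0.986, 0.165, 0.001], [0.165, 0.986, -0.0], [-0.001, 0.0, -1.0]]
contact_force: [-0.2, 0.8, -0.5]
grip_width: 0.005
```

arm_command(increments=[[[0, 0, 0.1, 0, 0, 0, 255], [0, 0, 0.1, 0, 0, 0, 255], [0, 0, 0.1, 0, 0, 0, 255], [0, 0, 0.06, 0, 0, 0, 255], [0, 0, 0.04, 0, 0, 0, 255], [0, 0, 0, 0, 0, 0, 255], [0, 0, 0, 0, 0, 0, 255]]])

```text
t: 4.5
tcp_pos: [0.5343, -0.0503, 0.0667]
orientation: [[-0.986, 0.165, 0.0], [0.165, 0.986, 0.0], [-0.0, 0.0, -1.0]]
contact_force: [-1.1, 1.2, 2.9]
grip_width: 0.005
```

Contact at about 3 N. I'll press in small steps until it bottoms out.

arm_command(increments=[[[0, 0, 0.04, 0, 0, 0, 255], [0, 0, 0.02, 0, 0, 0, 255], [0, 0, 0, 0, 0, 0, 255], [0, 0, 0, 0, 0, 0, 255]]])

```text
t: 4.9
tcp_pos: [0.5344, -0.0503, 0.0642]
orientation: [[-0.986, 0.165, 0.001], [0.165, 0.986, -0.0], [-0.001, 0.0, -1.0]]
contact_force: [-3.8, 1.5, 8.8]
grip_width: 0.007
```

8.8 N at z = 0.0642 (6.8 mm in), which is past the 4 N bottom-out. I'll give it a small extra nudge, then lift.

arm_command(increments=[[[0, 0, 0.02, 0, 0, 0, 255], [0, 0, 0, 0, 0, 0, 255], [0, 0, 0, 0, 0, 0, 255]]])

```text
t: 5.2
tcp_pos: [0.5344, -0.0503, 0.064]
orientation: [[-0.986, 0.164, 0.001], [0.164, 0.986, -0.0], [-0.001, 0.0, -1.0]]
contact_force: [-6.5, 1.4, 16.9]
grip_width: 0.004
```

arm_command(increments=[[[0, 0, -0.1, 0, 0, 0, 255], [0, 0, -0.2, 0, 0, 0, 255], [0, 0, -0.3, 0, 0, 0, 255], [0, 0, -0.4, 0, 0, 0, 255], [0, 0, 0, 0, 0, 0, 255], [0, 0, 0, 0, 0, 0, 255], [0, 0, 0, 0, 0, 0, 255]]])

```text
t: 5.9
tcp_pos: [0.5336, -0.0505, 0.112]
orientation: [[-0.986, 0.165, -0.001], [0.165, 0.986, -0.0], [0.001, -0.0, -1.0]]
contact_force: [0.8, 0.2, -0.3]
grip_width: 0.004
```

```bash
python3 - <<'E'
from workcell import status, vision
from h import *
d0=pickle.load(open("d0.pkl","rb"))
for n in("top","side","wrist"):
    im=vision.get_image(n);cv2.imwrite(f"pics/{n}2.png",im["frame"][:,:,::-1])
    if n=="top": z=im
s=status.observe()
print(s["t"],s["tcp_pos"],s["contact_force"])
for nm,p in(("round",(.536,-.049)),("bar",(.523,-.121))):
    v=np.array([*p,0])-s["tcp_pos"];print(nm,(s["orientation"].T@v/.05).round(3))
E
```

```text
6.05 [ 0.5337116  -0.05046916  0.11187652] [-0.45648255  0.42712527  0.26053382]
round [-0.043  0.038  2.237]
bar [-0.025 -1.426  2.238]
```

View pics/side2.png

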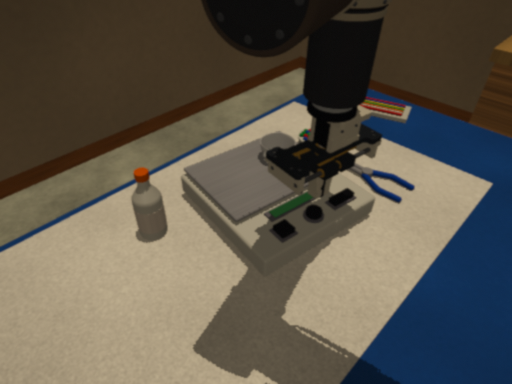

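The round key is back up at (313,212), no contact force, and the cup is undisturbed. Next, 72 mm along the row to the bar key and the same press.

arm_command(increments=[[[0, -0.3, 0, 0, 0, 0, 255], [0, -0.4, 0, 0, 0, 0, 255], [0, -0.4, 0, 0, 0, 0, 255], [0, -0.34, 0, 0, 0, 0, 255], [0, 0, 0, 0, 0, 0, 255], [0, 0, 0, 0, 0, 0, 255], [0, 0, 0, 0, 0, 0, 255]]])

```text
t: 6.75
tcp_pos: [0.5223, -0.1213, 0.1125]
orientation: [[-0.986, 0.165, -0.0], [0.165, 0.986, 0.0], [0.0, -0.0, -1.0]]
contact_force: [-1.5, 0.1, -0.5]
grip_width: 0.004
```

arm_command(increments=[[[0, 0, 0.3, 0, 0, 0, 255], [0, 0, 0.3, 0, 0, 0, 255], [0, 0, 0.1, 0, 0, 0, 255], [0, 0, 0.1, 0, 0, 0, 255], [0, 0, 0.1, 0, 0, 0, 255], [0, 0, 0.06, 0, 0, 0, 255], [0, 0, 0, 0, 0, 0, 255], [0, 0, 0, 0, 0, 0, 255], [0, 0, 0, 0, 0, 0, 255]]])

```text
t: 7.65
tcp_pos: [0.5227, -0.1213, 0.065]
orientation: [[-0.986, 0.165, 0.001], [0.165, 0.986, 0.0], [-0.001, 0.0, -1.0]]
contact_force: [-1.1, 3.3, 3.2]
grip_width: 0.009
```

arm_command(increments=[[[0, 0, 0.02, 0, 0, 0, 255], [0, 0, 0.02, 0, 0, 0, 255], [0, 0, 0, 0, 0, 0, 255], [0, 0, 0, 0, 0, 0, 255]]])

```text
t: 8.05
tcp_pos: [0.5227, -0.1213, 0.0641]
orientation: [[-0.986, 0.165, 0.001], [0.165, 0.986, -0.0], [-0.001, 0.0, -1.0]]
contact_force: [-5.3, 5.2, 17.1]
grip_width: 0.005
```

The bar key bottomed out at 17 N, z = 0.0641. Lifting well clear.

arm_command(increments=[[[0, 0, -0.1, 0, 0, 0, 255], [0, 0, -0.3, 0, 0, 0, 255], [0, 0, -0.5, 0, 0, 0, 255], [0, 0, -0.6, 0, 0, 0, 255], [0, 0, -0.6, 0, 0, 0, 255], [0, 0, -0.6, 0, 0, 0, 255], [0, 0, -0.3, 0, 0, 0, 255], [0, 0, 0, 0, 0, 0, 255], [0, 0, 0, 0, 0, 0, 255], [0, 0, 0, 0, 0, 0, 255]]])

```text
t: 9.05
tcp_pos: [0.5215, -0.1215, 0.2113]
orientation: [[-0.986, 0.165, -0.002], [0.165, 0.986, 0.0], [0.002, -0.0, -1.0]]
contact_force: [0.1, 0.2, -0.1]
grip_width: 0.006
```

```bash
python3 - <<'E'
from workcell import status, vision
from h import *
s=status.observe();print(s["t"],s["tcp_pos"],s["contact_force"])
im=vision.get_image("wrist");cv2.imwrite("pics/wrist3.png",im["frame"][:,:,::-1])
T=np.eye(4);T[:3,:3]=s["orientation"];T[:3,3]=s["tcp_pos"];im["view"]=np.linalg.inv(T@im["tool_from_camera"])
for nm,p in(("sq",(.548,.0243)),("round",(.537,-.049)),("bar",(.5235,-.122))):
    c=im["view"]@np.array([*p,.071,1]);u=im["cx"]-im["fx"]*c[0]/c[2];v=im["cy"]+im["fy"]*c[1]/c[2]
    print(nm,u,v,depthpt(im,u,v))
im=vision.get_image("side");cv2.imwrite("pics/side3.png",im["frame"][:,:,::-1])
E
```

```text
9.05 [ 0.5215082  -0.12148483  0.21128416] [ 0.10143774  0.16611457 -0.06213697]
sq 421.2761921793538 185.39268075844205 [0.54833924 0.02477967 0.06992937]
round 338.9637627725784 186.73488690420305 [ 0.5370334  -0.04897588  0.07088068]
bar 256.7158535698387 185.36506147065964 [ 0.52360669 -0.12201944  0.07054537]
```

View pics/side3.png

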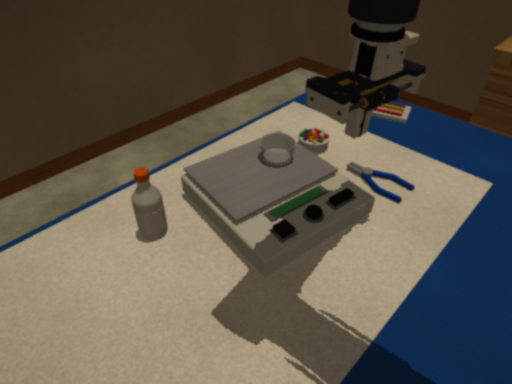

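View pics/wrist3.png

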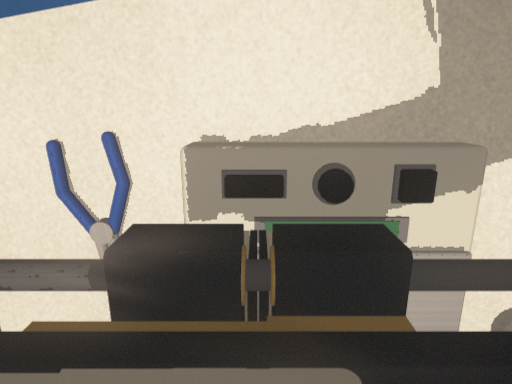

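All three keys are back up (tops at 70–71 mm). The cup stands where it was, at (278,150) in the side view, and the arm is clear with no contact force.

```bash
python3 -c "
from workcell import hand_in
print(hand_in())"
```

```text
the job is handed in; nothing more can be done
None
```

I pressed the round key, let it come back up, then pressed the bar key and let it come back up. Both presses used the shut fingers, and the job was handed in after about 9 s of robot time. No verdict was reported.

- **Presses:** each key bottomed out about 7 mm down, with the fingertips at z = 0.064 m. I pushed to about 17 N both times, well past the 4 N bottom-out point.
- **Keys at the end:** depth readings put all three key tops at 70–71 mm, so all are back up. I saw no sign that the square key was touched.
- **Cup and arm:** in the side picture the cup stands upright where it started. I judged this by eye and did not measure it. The arm was 140 mm above the keys with about 0 N of contact force.
- **Disagreement:** the side camera placed the keys about 3 mm from where the top and wrist cameras did. That is slightly beyond the stated 2 mm calibration, but small next to the key sizes.

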